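# Put the video microscope's optics back in their holders

### The job

The microscope's loose parts lie mixed on the bench: put them all away in the holders made for them, the two lens tubes upright in the stand with the two deep wells, the two objective lenses glass up in the thin tray with the two wide shallow wells (one part to a well), and the column clamp in the tray with the oblong pocket, lying flat and lengthwise. Everything must sit right down on the floor of its well or pocket; set the parts down, never let one drop, and leave the glass specimen dish undisturbed.

Things in the scene. Friction and masses are not known exactly. Their poses are not given: they have to be found in the camera images.
- tube_1: One lens tube, a plain black metal cylinder standing on end, 42 mm in diameter and 68 mm tall (the top 4 mm is a bright 34 mm thread ring with a dark bore), about 0.14 kg. Origin: centre of its underside; z is up along its axis.
- tube_2: The other, identical lens tube, a plain black metal cylinder standing on end, 42 mm in diameter and 68 mm tall (the top 4 mm is a bright 34 mm thread ring with a dark bore), about 0.14 kg. Origin: centre of its underside; z is up along its axis.
- lens_1: One screw-on objective lens, a squat black metal disc 52 mm in diameter and 26 mm thick lying flat with its bluish glass face up, about 0.12 kg. Origin: centre of its underside; z is up through the glass.
- lens_2: The other, identical screw-on objective lens, a squat black metal disc 52 mm in diameter and 26 mm thick lying flat with its bluish glass face up, about 0.12 kg. Origin: centre of its underside; z is up through the glass.
- clamp: Column clamp, a bright aluminium block 34 mm (x) by 64 mm (y) by 28 mm high with a dark round hole in its top, and a black 20 mm thumbscrew that sticks out 14 mm beyond its +y end: 78 mm long over all, the block from y = -39 to y = +25 mm and the thumbscrew on to y = +39 mm. About 0.15 kg. Grip the block across the 34 mm. Origin: under the middle of the whole length, at the underside; z up.
- tube_stand: Tube stand: the thickest grey plastic holder, 84 mm (x) by 170 mm (y) by 28 mm high, with two deep round wells of 60 mm diameter centred at y = -42 and y = +42 mm, x = 0. The wells are 22 mm deep: their floors lie 6 mm above the origin. No room for fingers below the rim. Fixed. Origin: centre of its underside; x across it, y along its length, z up.
- lens_tray: Lens tray: the thinnest grey plastic holder, 96 mm (x) by 180 mm (y) by 16 mm high, with two wide shallow round wells of 72 mm diameter centred at y = -44 and y = +44 mm, x = 0. The wells are 10 mm deep: their floors lie 6 mm above the origin. No room for fingers below the rim. Fixed. Origin: centre of its underside; x across it, y along its length, z up.
- clamp_tray: Tray for the column clamp: grey plastic holder 84 mm (x) by 128 mm (y) by 18 mm high with a single oblong pocket, 56 mm (x) by 100 mm (y), in its middle. The pocket is 12 mm deep: its floor lies 6 mm above the origin. No room for fingers below the rim. Fixed. Origin: centre of its underside; x across it, y along its length, z up.
- dish: Round glass specimen dish, 60 mm in diameter and 14 mm tall, with a white paper and a small dark chip in it, standing among the parts. Not to be shifted. Origin: centre of its underside.

How it is judged:
By the outcome, as a careful person would: the job done as asked, in the order asked, and still so for the second after the job is handed in, with the robot touching nothing.
It also fails if it takes over 115 s, if anything falls off the work surface, if the arm or the gripper's body presses on something with over 40 N, if the wrist force passes 120 N, or if a joint passes its speed limit or range.

### The arm

A 7-joint arm with a two-finger parallel gripper is mounted at the origin on the work surface. World frame = base frame: x ahead of the robot, y to its left, z up, the work surface at z = 0. Lengths are in mm, angles in degrees, forces in N, time in s.
With the tool pointing down it reaches from about 400 to 850 mm from the base axis. Payload 4.4 kg.
Tool frame: the origin (TCP) lies between the finger pads; the fingertips stand 25 mm ahead of it and the grasp point (between the pads) lies 6 mm ahead of it; z points along the fingers, y is the direction in which the jaws open and shut (so a half turn about z gives the same grasp; the last joint's range is limited). The gripper opens to 94 mm and grips with 3 to 60 N. Pads are 16 mm wide; open, the fingers measure 119 mm over their backs; the gripper's body (75 mm by 177 mm) begins 78 mm behind the grasp point.
Start: joints at [59.771, 36.005, 2.206, 86.941, -1.547, 57.084, -1.146], TCP at [289.642, -581.915, 230.478] pointing down, gripper open.
Joint ranges: [-175.42, 175.42], [-21.48, 121.26], [-71.46, 75.88], [10.55, 141.38], [-63.04, 243.04], [13.31, 113.54], [-168.57, 168.57]. Speed limits (degrees/s): [147.25, 147.25, 180, 180, 180, 180, 180].

### API

Orientations are given as [roll, pitch, yaw] about the fixed x, y, z axes, in that order (R = Rz(yaw) Ry(pitch) Rx(roll)).
In Python, from cell import ctrl gives the robot as it stands.
- The arm moves only by the tool servo_tool, never from a script. Its argument "commands" is a list that holds one entry, the list of rows, each a list of 4 numbers: the shift along the tool's x, y, z in m, then the turn about the tool's z in degrees. In form: [[[dx, dy, dz, roll], ...]]. A call has 1 to 20 rows; each row is the pose to reach, as a shift and turn from the pose measured when the call began, along the tool's axes at that moment; what a row does not reach only later rows make up. A row lasts 1/12 s, in which the tool goes at most 41.7 mm and 7.16 degrees, less where a joint would pass 70% of its speed; a pose out of reach is approached as far as the arm can. A call with a gripper value outside its range is refused whole. "hand" is the finger opening in m, from 0 to 0.094, set as the call begins (left out, the last holds). The fingers move at their own pace and stop on an object; "newtons" is the grip in N (left out, the last holds). Time passes only in rows, so rows that repeat a pose let the fingers close. It gives the time, the measured TCP pose, the force and the opening at its end, in the units of the state.
- ctrl.sense(): the state, without advancing time (a new reading comes with each control period).
- ctrl.get_image(name): name is "side" or "top"; returns a dict with "img" (384x512x3 uint8, red, green, blue), "mtx" (3x3 intrinsics, pixels), "k1" (the pictures are not rectified: a ray, as slopes to the right and down, at radius r is drawn at 1 + k1 r^2 times it, then the intrinsics apply), "cam_to_world" (4x4, takes a point from camera to world coordinates). Camera axes: x right, y up, looking along -z (the intrinsics and any distortion apply to the point x, -y, -z); pixel columns grow to the right and rows downward; lengths in mm; the calibration is good to about 2 mm. A picture is of the moment at which its call begins. There is no depth.
- ctrl.hand_in(): hands the job in, once; it reports no verdict.
Trained networks look in a picture, given as the dict that the camera call returned (one of the last four; its "shot" number tells which), for a name from the list of things; names that differ only in an ending like _2 or _b are one class to them, and where a whole thing is asked for, a point or a joint stands for the part that bears it (a point fixed in the world has none). Each returns a list of dicts, best first, with "p" (0 to 1); they miss things now and then, are a little off and sometimes report something else, mostly with a low value. They report only what shows in the picture. A call takes as long as a camera call.
- ctrl.recognise(query, picture): "bbox" ([left, top, right, bottom] in pixels, round what is visible of it).
- ctrl.cut_out(query, picture): "region" (384x512 bool, what is visible of it) and "bbox" ([left, top, right, bottom] in pixels, round what is visible of it).
- ctrl.spot_point(query, picture): "at" ([column, row] in pixels: a listed point, or the origin of a listed thing).
The state is a dict: "time_s": time; "joints": joint angles; "qvel": joint speeds; "tau": joint torques, N m; "position": TCP position; "ee_rot": TCP orientation; "ft_force": force on the tool from outside, world axes, zero at the start; "wrist_torque": the same for the moment, N m; "finger_gap": finger opening in mm.
Only numpy, scipy, OpenCV 4.12 (cv2) and the standard library are available. Lean on these libraries where they do the work, as an engineer would, in place of code of your own. Each camera call takes 0.05 s, during which the arm holds its last target.

## Working session

There is one attempt and no reset: what is moved stays moved. The work goes in short steps, Python scripts to look and compute and a tool call to move; the robot and the scene stay as the last step left them, time stands still between calls to the robot, and variables do not carry over. Pictures are saved under pics/ and viewed, and the job is handed in when it is done.

Besides the shell and the picture viewer there is one more tool, called after "Emit:" in YAML: its name, and indented under it one key for each argument. servo_tool: Moves the arm, as the interface text tells. Its arguments: {"type":"object","properties":{"commands":{"type":"array","items":{"type":"array","items":{"type":"array","items":{"type":"number"}}}},"hand":{"type":"number"},"newtons":{"type":"number"}},"required":["commands"]}

```bash
ls; mkdir -p pics
python3 - <<'E'
from cell import ctrl
import cv2
print(ctrl.sense())
for n in ("top","side"):
    d=ctrl.get_image(n); cv2.imwrite(f"pics/{n}0.png",d["img"][:,:,::-1]); print(n,d["mtx"],d["k1"],d["cam_to_world"],d["shot"])
    for q in ["tube_1","lens_1","clamp","tube_stand","lens_tray","clamp_tray","dish"]:
        print(q,[(round(r["p"],2),[round(float(v)) for v in r["at"]]) for r in ctrl.spot_point(q,d)], [(round(r["p"],2),[round(float(v)) for v in r["bbox"]]) for r in ctrl.recognise(q,d)])
E
```

```text
pics
{'time_s': 0.0, 'joints': array([59.77054394, 36.05528509,  2.20137508, 86.99498153, -1.54700991,
       57.08446303, -1.14782443]), 'qvel': array([-0.02165463,  0.01093344, -0.12090295, -0.01132015,  0.02723832,
        0.00648945,  0.02474085]), 'tau': array([-1.14766197e-03, -5.49724889e+01,  1.14322107e+00, -1.86631215e+01,
       -5.21084201e-02,  2.36106757e-02,  1.73990152e-04]), 'position': array([ 289.38001411, -581.343768  ,  229.60046069]), 'ee_rot': array([-1.79894904e+02,  4.68917106e-04,  2.64584573e+01]), 'ft_force': array([-0.33064623, -0.03350637,  0.65134693]), 'wrist_torque': array([-0.0085486 , -0.00023845,  0.01445495]), 'finger_gap': 94.43311196958278}
top [[396.15432947   0.         251.63039055]
 [  0.         396.15432947 188.18208984]
 [  0.           0.           1.        ]] -0.04734727423030566 [[ 5.63299170e-03  9.93631477e-01 -1.12537803e-01  4.15646330e+02]
 [-9.99806008e-01  3.47213972e-03 -1.93878996e-02 -1.30443259e+01]
 [-1.88736803e-02  1.12625183e-01  9.93458279e-01  1.06432216e+03]
 [ 0.00000000e+00  0.00000000e+00  0.00000000e+00  1.000000
[... 1010 characters left out ...]
0e+00  0.00000000e+00  1.00000000e+00]] 2
tube_1 [(0.89, [185, 294]), (0.66, [276, 232]), (0.57, [236, 256])] [(0.64, [266, 206, 279, 238]), (0.58, [172, 264, 194, 298])]
lens_1 [(0.71, [342, 198]), (0.64, [238, 258])] [(0.58, [223, 242, 246, 268]), (0.55, [332, 188, 351, 202])]
clamp [(0.73, [354, 180])] [(0.81, [343, 168, 370, 181])]
tube_stand [(0.89, [298, 169])] [(0.7, [270, 152, 324, 189]), (0.38, [199, 173, 269, 214])]
lens_tray [(0.92, [236, 193])] [(0.67, [198, 173, 268, 210]), (0.27, [332, 186, 351, 201])]
clamp_tray [(0.72, [171, 229])] [(0.82, [134, 208, 197, 247])]
dish [(0.81, [297, 209])] [(0.81, [287, 196, 309, 215]), (0.25, [345, 168, 369, 181]), (0.2, [266, 207, 283, 238])]
```

Run:
```python
import cv2
a=cv2.imread("pics/top0.png")[120:260,90:420]; cv2.imwrite("pics/top0c.png",cv2.resize(a,None,fx=2.4,fy=2.4,interpolation=cv2.INTER_CUBIC))
a=cv2.imread("pics/side0.png")[140:310,120:390]; cv2.imwrite("pics/side0c.png",cv2.resize(a,None,fx=2.9,fy=2.9,interpolation=cv2.INTER_CUBIC))
```

```text
(no output)
```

View pics/top0.png

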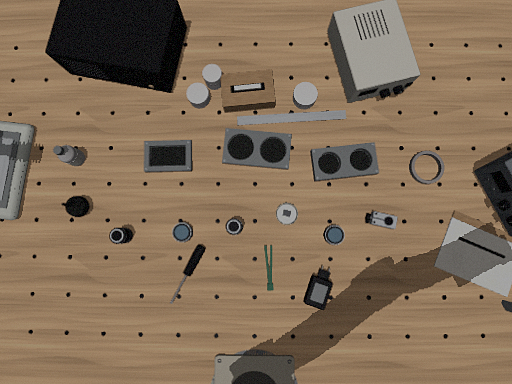

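View pics/top0c.png

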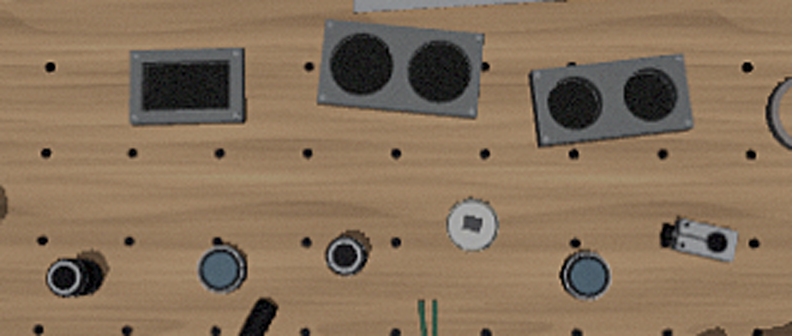

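View pics/side0c.png

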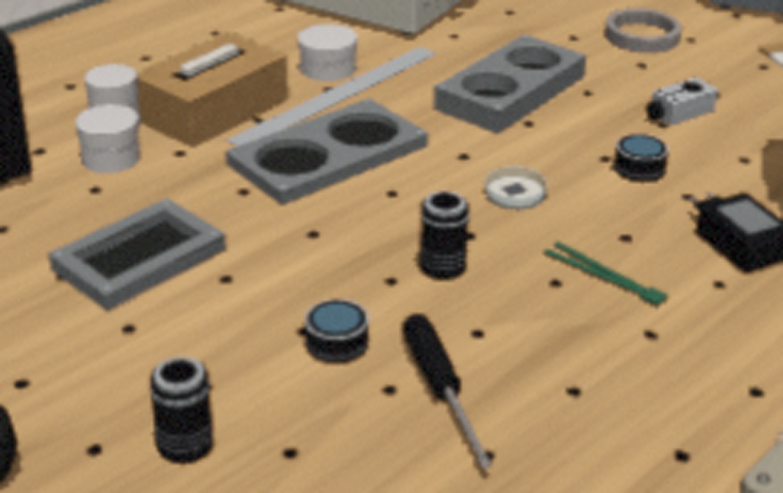

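```bash
cat > h.py <<'E'
import numpy as np, cv2
from scipy.optimize import minimize
def proj(d,P):
    P=np.atleast_2d(P); T=np.linalg.inv(d["cam_to_world"]); c=P@T[:3,:3].T+T[:3,3]
    s=np.c_[c[:,0]/-c[:,2], -c[:,1]/-c[:,2]]; r2=(s**2).sum(1,keepdims=True); s=s*(1+d["k1"]*r2)
    return s@np.diag([d["mtx"][0,0],d["mtx"][1,1]])+d["mtx"][:2,2]
def unproj(d,uv,z):
    p=(np.array(uv,float)-d["mtx"][:2,2])/[d["mtx"][0,0],d["mtx"][1,1]]; s=p.copy()
    for _ in range(20): s=p/(1+d["k1"]*(s@s))
    v=d["cam_to_world"][:3,:3]@np.array([s[0],-s[1],-1]); o=d["cam_to_world"][:3,3]
    return o+v*(z-o[2])/v[2]
def cyl(r,h):
    a=np.linspace(0,2*np.pi,48,endpoint=False); c=np.c_[r*np.cos(a),r*np.sin(a)]
    return np.r_[np.c_[c,0*a],np.c_[c,0*a+h]]
def box(x0,x1,y0,y1,h): return np.array([[x,y,z] for x in(x0,x1) for y in (y0,y1) for z in (0,h)],float)
clampP=np.r_[box(-17,17,-39,25,28),box(-10,10,25,39,24)]
MODEL=dict(tube=cyl(21,68),lens=cyl(26,26),clamp=clampP,tube_stand=box(-42,42,-85,85,28),lens_tray=box(-48,48,-90,90,16),clamp_tray=box(-42,42,-64,64,18),dish=cyl(30,14))
def place(M,q,z=0):
    c,s=np.cos(q[2]),np.sin(q[2]); return np.c_[M[:,0]*c-M[:,1]*s+q[0],M[:,0]*s+M[:,1]*c+q[1],M[:,2]+z]
def sil(d,P):
    S=4; m=np.zeros((384*S,512*S),np.uint8); h=cv2.convexHull((proj(d,P)*S+S/2).astype(np.float32))
    cv2.fillPoly(m,[np.round(h).astype(np.int32)],255); return cv2.resize(m,(512,384),interpolation=cv2.INTER_AREA)/255.
def fit(d,mask,M,q0,yaw,z=0):
    B=lambda m:cv2.GaussianBlur(m.astype(np.float32),(0,0),1.5); t=B(mask)
    f=lambda p:((B(sil(d,place(M,[p[0],p[1],p[2]/50 if yaw else 0],z)))-t)**2).sum()
    s=np.array([q0[0],q0[1],q0[2]*50]); n=3 if yaw else 2
    r=minimize(lambda p:f(np.r_[p,s[n:]]),s[:n],method="Nelder-Mead",options=dict(initial_simplex=np.vstack([s[:n]]+[s[:n]+12*e for e in np.eye(n)]),xatol=.1,fatol=1e-3))
    q=np.r_[r.x,s[n:]]; q[2]/=50; return q,r.fun/mask.sum()
def find(ctrl,q,d,guess=None,z=0,pmin=.3):
    out=[];M=MODEL[q if q in MODEL else q.split("_")[0]]
    for r in ctrl.cut_out(q,d):
        if r["p"]<pmin: continue
        m=r["region"]; v,u=np.nonzero(m); x=unproj(d,(u.mean(),v.mean()),M[:,2].max()/2)
        yaw=q in("clamp","tube_stand","lens_tray","clamp_tray"); best=None
        for y0 in ((-1.3,-.9,.0,.9,1.6) if False else ((np.pi,0) if q=="clamp" else (0,))):
            b=fit(d,m,M,[x[0],x[1],y0],yaw,z)
            if best is None or b[1]<best[1]: best=b
        out.append((round(r["p"],2),np.round(best[0][:2],1),round(np.degrees(best[0][2]),1),round(best[1],3)))
    return out
E
python3 - <<'E'
from h import *; from cell import ctrl
for n in ("top","side"):
    d=ctrl.get_image(n)
    for q in ["tube_1","lens_1","clamp","tube_stand","lens_tray","clamp_tray","dish"]:
        print(n,q,*find(ctrl,q,d))
E
```

```text
top tube_1 (0.68, array([432.3,  51.6]), np.float64(0.0), np.float64(0.051)) (0.61, array([415.6, 187.1]), np.float64(0.0), np.float64(0.014)) (0.54, array([410. , 348.6]), np.float64(0.0), np.float64(0.021))
top lens_1 (0.91, array([ 411.1, -207.8]), np.float64(0.0), np.float64(0.023)) (0.88, array([416.4, 191.9]), np.float64(0.0), np.float64(0.004)) (0.58, array([ 613.7, -285.6]), np.float64(0.0), np.float64(0.729))
top clamp (0.55, array([ 453.5, -333.8]), np.float64(-14.6), np.float64(0.029))
top tube_stand (0.62, array([ 607.4, -238.2]), np.float64(6.3), np.float64(0.002)) (0.61, array([622.3, 229.6]), np.float64(3.1), np.float64(0.316))
top lens_tray (0.6, array([644.8,  -4.6]), np.float64(-5.4), np.float64(0.002))
top clamp_tray (0.88, array([622.9, 236.9]), np.float64(1.5), np.float64(0.002))
top dish (0.63, array([468.3, -86.3]), np.float64(0.0), np.float64(0.001)) (0.53, array([ 608.6, -254. ]), np.float64(0.0), np.float64(0.698))
side tube_1 (0.92, array([408.1, 351. ]), np.float64(0.0), np.float64(0.018)) (0.74, array([434.9,  55.7]), np.float64(0.0), np.float64(0.013))
side lens_1 (0.78, array([ 415.5, -206.6]), np.float64(0.0), np.float64(0.004)) (0.75, array([420.4, 193.8]), np.float64(0.0), np.float64(0.016))
side clamp (0.77, array([ 453.2, -341.5]), np.float64(174.8), np.float64(0.043))
side tube_stand (0.74, array([ 608.9, -236.6]), np.float64(6.9), np.float64(0.003))
side lens_tray (0.71, array([646.9,  -2.1]), np.float64(-5.0), np.float64(0.002))
side clamp_tray (0.95, array([626.5, 239.1]), np.float64(2.0), np.float64(0.002))
side dish (0.61, array([471.7, -82.8]), np.float64(0.0), np.float64(0.006))
```

```bash
cat > mv.py <<'E'
import sys, numpy as np
from cell import ctrl
from scipy.spatial.transform import Rotation as R
s=ctrl.sense(); x=np.array([float(v) for v in sys.argv[1:4]]); 
Rm=R.from_euler("xyz",s["ee_rot"],degrees=True).as_matrix()
d=Rm.T@(x-s["position"]); dy=float(sys.argv[4])-s["ee_rot"][2]; dy=(dy+180)%360-180
print("t",round(s["time_s"],2),"pos",np.round(s["position"],1),"rot",np.round(s["ee_rot"],1),"F",np.round(s["ft_force"],1),"gap",round(s["finger_gap"],1))
print("shift m",np.round(d/1000,4),"roll",round(-dy,2),"rows>=",round(np.linalg.norm(d)/41.7,1))
E
python3 mv.py 434.5 54 200 0
```

```text
t 2.3 pos [ 289.6 -581.9  230.5] rot [-180.    -0.    26.5] F [ 0.1 -0.3 -0.5] gap 93.8
shift m [ 0.413  -0.5048  0.0305] roll 26.46 rows>= 15.7
```

Emit:
servo_tool:
  commands:
    - [[0.02,-0.025,0.003,3],[0.05,-0.06,0.006,8],[0.075,-0.092,0.01,14],[0.1,-0.122,0.014,20],[0.125,-0.153,0.018,26.5],[0.15,-0.183,0.02,26.5],[0.175,-0.214,0.022,26.5],[0.2,-0.244,0.025,26.5],[0.225,-0.275,0.027,26.5],[0.25,-0.306,0.03,26.5],[0.275,-0.336,0.03,26.5],[0.3,-0.367,0.03,26.5],[0.325,-0.397,0.03,26.5],[0.35,-0.428,0.03,26.5],[0.375,-0.458,0.03,26.5],[0.395,-0.483,0.03,26.5],[0.408,-0.498,0.03,26.5],[0.413,-0.505,0.03,26.5],[0.413,-0.505,0.03,26.5],[0.413,-0.505,0.03,26.5]]
  hand: 0.094
  newtons: 20

```text
time_s: 3.97
position: [434.1, 53.3, 200.5]
ee_rot: [180.0, 0.0, -0.1]
ft_force: [-0.2, -0.8, -0.3]
finger_gap: 93.7
```

```bash
python3 mv.py 434.5 54 59 0
```

```text
t 3.97 pos [434.1  53.3 200.5] rot [ 1.8e+02  0.0e+00 -1.0e-01] F [-0.2 -0.8 -0.3] gap 93.7
shift m [ 0.0005 -0.0008  0.1415] roll -0.06 rows>= 3.4
```

Emit:
servo_tool:
  commands:
    - [[0,-0.001,0.03,0],[0,-0.001,0.065,0],[0,-0.001,0.1,0],[0,-0.001,0.125,0],[0,-0.001,0.138,0],[0,-0.001,0.1415,0],[0,-0.001,0.1415,0]]

```text
time_s: 4.55
position: [433.3, 52.1, 58.4]
ee_rot: [179.9, 0.1, -0.2]
ft_force: [-0.1, 0.5, 0.2]
finger_gap: 94.0
```

Emit:
servo_tool:
  commands:
    - [[0,0,0,0],[0,0,0,0],[0,0,0,0],[0,0,0,0],[0,0,0,0],[0,0,0,0],[0,0,0,0],[0,0,0,0],[0,0,0,0]]
  hand: 0.03
  newtons: 20

```text
time_s: 5.3
position: [433.3, 52.2, 58.4]
ee_rot: [179.9, 0.1, -0.2]
ft_force: [-0.7, 0.3, 1.5]
finger_gap: 41.6
```

```bash
python3 mv.py 434.5 54 159 0
python3 - <<'E'
from cell import ctrl
import cv2
a=ctrl.get_image("side")["img"][:,:,::-1][120:310,180:380]; cv2.imwrite("pics/s1.png",cv2.resize(a,None,fx=3,fy=3,interpolation=cv2.INTER_CUBIC))
E
```

```text
t 5.3 pos [433.3  52.2  58.4] rot [ 1.799e+02  1.000e-01 -2.000e-01] F [-0.7  0.3  1.5] gap 41.6
shift m [ 0.0009 -0.0016 -0.1006] roll -0.22 rows>= 2.4
```

View pics/s1.png

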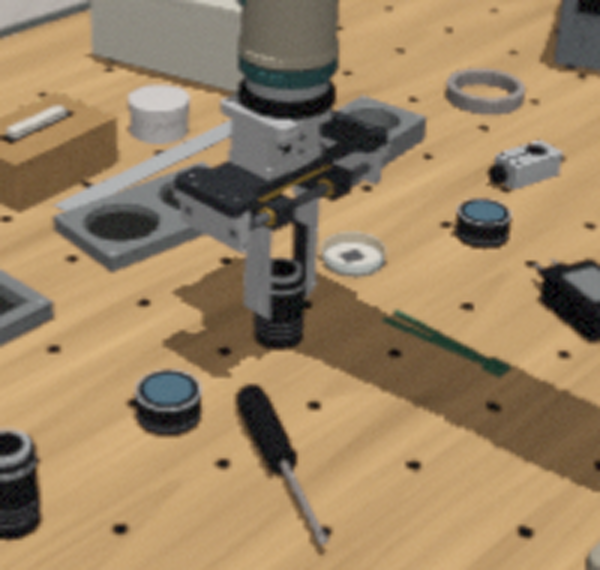

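Emit:
servo_tool:
  commands:
    - [[0,0,-0.005,0],[0,0,-0.02,0],[0,0,-0.04,0],[0,0,-0.06,0],[0,0,-0.08,0],[0.007,0.008,-0.09,0],[0.021,0.03,-0.1,0],[0.04,0.058,-0.1,0],[0.06,0.087,-0.1,0],[0.08,0.116,-0.1,0],[0.1,0.146,-0.1,0],[0.12,0.175,-0.1,0],[0.14,0.204,-0.1,0],[0.155,0.227,-0.1,0],[0.165,0.24,-0.1,0],[0.17,0.247,-0.1,0],[0.17,0.247,-0.1,0],[0.17,0.247,-0.1,0]]

```text
time_s: 6.85
position: [601.7, -194.2, 158.0]
ee_rot: [180.0, 0.2, -0.2]
ft_force: [0.5, 0.2, -2.5]
finger_gap: 41.8
```

```bash
python3 mv.py 603.2 -195.7 100 0
python3 - <<'E'
from cell import ctrl
import cv2
a=ctrl.get_image("side")["img"][:,:,::-1][60:230,220:380]; cv2.imwrite("pics/s2.png",cv2.resize(a,None,fx=3.5,fy=3.5,interpolation=cv2.INTER_CUBIC))
E
```

```text
t 6.85 pos [ 601.7 -194.2  158. ] rot [180.    0.2  -0.2] F [ 0.5  0.2 -2.5] gap 41.8
shift m [0.0017 0.0015 0.058 ] roll -0.21 rows>= 1.4
```

View pics/s2.png

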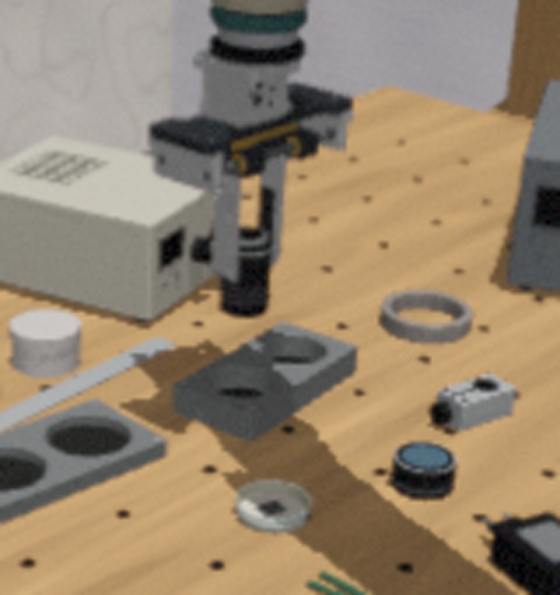

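Emit:
servo_tool:
  commands:
    - [[0.001,0.001,0.015,0],[0.0015,0.0015,0.035,0],[0.0015,0.0015,0.055,0],[0.0015,0.0015,0.07,0],[0.0015,0.0015,0.08,0],[0.0015,0.0015,0.086,0],[0.0015,0.0015,0.089,0],[0.0015,0.0015,0.0905,0],[0.0015,0.0015,0.0915,0],[0.0015,0.0015,0.0915,0]]

```text
time_s: 7.73
position: [603.2, -195.0, 67.3]
ee_rot: [180.0, 0.2, -0.1]
ft_force: [-1.4, 0.2, -1.7]
finger_gap: 42.2
```

Emit:
servo_tool:
  commands:
    - [[0,0,0.0005,0],[0,0,0.001,0],[0,0,0.0015,0],[0,0,0.002,0],[0,0,0.002,0]]

```text
time_s: 8.15
position: [603.2, -195.0, 65.3]
ee_rot: [180.0, 0.2, -0.2]
ft_force: [-0.1, -0.1, -2.4]
finger_gap: 41.3
```

Emit:
servo_tool:
  commands:
    - [[0,0,0.0005,0],[0,0,0.001,0],[0,0,0.0015,0],[0,0,0.0015,0]]

```text
time_s: 8.48
position: [603.2, -195.0, 64.5]
ee_rot: [180.0, 0.2, -0.2]
ft_force: [-1.8, 0.8, 4.7]
finger_gap: 41.7
```

Emit:
servo_tool:
  commands:
    - [[0,0,0,0],[0,0,0,0],[0,0,0,0],[0,0,0,0],[0,0,0,0],[0,0,0,0]]
  hand: 0.066

```text
time_s: 8.98
position: [603.2, -195.0, 64.4]
ee_rot: [180.0, 0.2, -0.2]
ft_force: [0.7, -0.5, -1.2]
finger_gap: 65.9
```

Emit:
servo_tool:
  commands:
    - [[0,0,-0.01,0],[0,0,-0.03,0],[0,0,-0.055,0],[0,0,-0.085,0],[0,0,-0.11,0],[0,0,-0.13,0],[0,0,-0.135,0]]

```text
time_s: 9.57
position: [605.8, -195.8, 204.0]
ee_rot: [179.9, -0.2, -0.2]
ft_force: [0.7, 0.5, 1.0]
finger_gap: 65.8
```

```bash
python3 mv.py 409 350 200 0
```

```text
t 9.57 pos [ 605.8 -195.8  204. ] rot [179.9  -0.2  -0.2] F [0.7 0.5 1. ] gap 65.8
shift m [-0.1983 -0.5452  0.0019] roll -0.16 rows>= 13.9
```

Emit:
servo_tool:
  commands:
    - [[-0.007,-0.02,0,0],[-0.02,-0.055,0,0],[-0.034,-0.093,0,0],[-0.048,-0.131,0,0],[-0.062,-0.169,0,0],[-0.076,-0.207,0,0],[-0.09,-0.245,0,0],[-0.104,-0.284,0,0],[-0.118,-0.323,0,0],[-0.132,-0.362,0,0],[-0.146,-0.4,0,0],[-0.16,-0.438,0,0],[-0.174,-0.476,0,0],[-0.186,-0.51,0,0],[-0.194,-0.533,0,0],[-0.198,-0.545,0,0],[-0.198,-0.545,0,0],[-0.198,-0.545,0,0]]
  hand: 0.094

```text
time_s: 11.07
position: [409.5, 348.5, 201.5]
ee_rot: [179.8, -0.2, -0.2]
ft_force: [-0.1, -0.8, -0.0]
finger_gap: 94.3
```

```bash
python3 mv.py 409 350 59 0
```

```text
t 11.07 pos [409.5 348.5 201.5] rot [179.8  -0.2  -0.2] F [-0.1 -0.8 -0. ] gap 94.3
shift m [-0.001  -0.0021  0.1425] roll -0.17 rows>= 3.4
```

Emit:
servo_tool:
  commands:
    - [[-0.001,-0.0015,0.03,0],[-0.001,-0.0015,0.065,0],[-0.001,-0.0015,0.1,0],[-0.001,-0.0015,0.125,0],[-0.001,-0.0015,0.138,0],[-0.001,-0.0015,0.142,0],[-0.001,-0.0015,0.142,0]]

```text
time_s: 11.65
position: [409.8, 346.6, 58.7]
ee_rot: [179.6, -0.1, -0.4]
ft_force: [-0.6, -0.7, 0.2]
finger_gap: 94.1
```

Emit:
servo_tool:
  commands:
    - [[0,0,0,0],[0,0,0,0],[0,0,0,0],[0,0,0,0],[0,0,0,0],[0,0,0,0],[0,0,0,0],[0,0,0,0],[0,0,0,0]]
  hand: 0.03

```text
time_s: 12.4
position: [409.8, 347.1, 58.8]
ee_rot: [179.6, -0.2, -0.3]
ft_force: [-0.3, -0.6, 0.8]
finger_gap: 42.0
```

Emit:
servo_tool:
  commands:
    - [[0,0,-0.005,0],[0,0,-0.02,0],[0,0,-0.045,0],[0,0,-0.075,0],[0,0,-0.1,0],[0,0,-0.115,0],[0,0,-0.12,0],[0,0,-0.12,0]]

```text
time_s: 13.07
position: [409.9, 348.2, 179.9]
ee_rot: [179.7, -0.3, -0.3]
ft_force: [0.2, 1.1, -1.6]
finger_gap: 42.1
```

```bash
python3 mv.py 612.8 -279.1 178 0
```

```text
t 13.07 pos [409.9 348.2 179.9] rot [179.7  -0.3  -0.3] F [ 0.2  1.1 -1.6] gap 42.1
shift m [0.2066 0.626  0.0058] roll -0.34 rows>= 15.8
```

Emit:
servo_tool:
  commands:
    - [[0.005,0.016,0,0],[0.014,0.042,0,0],[0.026,0.079,0,0],[0.039,0.118,0,0],[0.052,0.157,0,0],[0.065,0.196,0,0],[0.078,0.235,0,0],[0.091,0.274,0,0],[0.104,0.313,0,0],[0.117,0.353,0,0],[0.13,0.392,0,0],[0.143,0.431,0,0],[0.156,0.47,0,0],[0.168,0.508,0,0],[0.18,0.545,0,0],[0.191,0.577,0,0],[0.2,0.604,0,0],[0.205,0.62,0,0],[0.2065,0.626,0,0],[0.2065,0.626,0,0]]

```text
time_s: 14.73
position: [611.3, -280.5, 181.7]
ee_rot: [179.8, -0.1, -0.5]
ft_force: [0.4, 0.6, -0.3]
finger_gap: 41.8
```

```bash
python3 mv.py 612.8 -279.1 67 0
```

```text
t 14.73 pos [ 611.3 -280.5  181.7] rot [ 1.798e+02 -1.000e-01 -5.000e-01] F [ 0.4  0.6 -0.3] gap 41.8
shift m [ 0.0013 -0.0019  0.1147] roll -0.5 rows>= 2.8
```

Emit:
servo_tool:
  commands:
    - [[0.0005,-0.001,0.015,0],[0.001,-0.0015,0.04,0],[0.001,-0.0015,0.068,0],[0.001,-0.0015,0.09,0],[0.001,-0.0015,0.103,0],[0.001,-0.0015,0.109,0],[0.001,-0.0015,0.112,0],[0.001,-0.0015,0.113,0],[0.001,-0.0015,0.114,0],[0.001,-0.0015,0.114,0]]

```text
time_s: 15.57
position: [613.2, -279.8, 68.9]
ee_rot: [179.7, -0.2, -0.5]
ft_force: [0.2, 0.9, -2.2]
finger_gap: 41.6
```

Emit:
servo_tool:
  commands:
    - [[0,0,0.0005,0],[0,0,0.001,0],[0,0,0.0015,0],[0,0,0.002,0],[0,0,0.002,0]]

```text
time_s: 15.98
position: [613.2, -279.8, 66.9]
ee_rot: [179.7, -0.2, -0.5]
ft_force: [-1.0, 0.7, -1.3]
finger_gap: 41.6
```

Emit:
servo_tool:
  commands:
    - [[0,0,0.0005,0],[0,0,0.001,0],[0,0,0.0015,0],[0,0,0.002,0],[0,0,0.0025,0],[0,0,0.0025,0]]

```text
time_s: 16.48
position: [613.2, -279.8, 64.9]
ee_rot: [179.7, -0.2, -0.5]
ft_force: [-1.1, 1.3, 3.1]
finger_gap: 41.5
```

Contact. Release and check.

Emit:
servo_tool:
  commands:
    - [[0,0,0.0002,0],[0,0,0.0002,0],[0,0,0,0],[0,0,0,0],[0,0,0,0],[0,0,0,0]]
  hand: 0.066

```text
time_s: 16.98
position: [613.2, -279.8, 64.8]
ee_rot: [179.7, -0.2, -0.5]
ft_force: [-0.2, 0.3, -0.0]
finger_gap: 65.8
```

Emit:
servo_tool:
  commands:
    - [[0,0,-0.01,0],[0,0,-0.03,0],[0,0,-0.055,0],[0,0,-0.085,0],[0,0,-0.11,0],[0,0,-0.13,0],[0,0,-0.135,0]]

```text
time_s: 17.57
position: [614.9, -280.2, 204.6]
ee_rot: [179.6, -0.6, -0.5]
ft_force: [0.1, 0.2, -0.0]
finger_gap: 65.8
```

```bash
python3 mv.py 413.5 -207 150 0
python3 - <<'E'
from cell import ctrl
import cv2
a=ctrl.get_image("side")["img"][:,:,::-1][60:230,220:380]; cv2.imwrite("pics/s3.png",cv2.resize(a,None,fx=3.5,fy=3.5,interpolation=cv2.INTER_CUBIC))
E
```

```text
t 17.57 pos [ 614.9 -280.2  204.6] rot [179.6  -0.6  -0.5] F [ 0.1  0.2 -0. ] gap 65.8
shift m [-0.2026 -0.0718  0.052 ] roll -0.5 rows>= 5.3
```

View pics/s3.png

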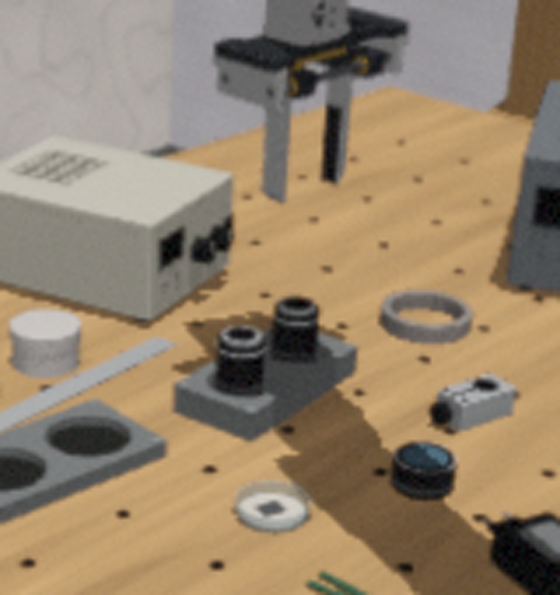

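Emit:
servo_tool:
  commands:
    - [[-0.012,-0.004,0,0],[-0.035,-0.012,0,0],[-0.065,-0.023,0.005,0],[-0.097,-0.034,0.015,0],[-0.129,-0.045,0.025,0],[-0.16,-0.056,0.035,0],[-0.185,-0.065,0.045,0],[-0.199,-0.07,0.052,0.5],[-0.2025,-0.072,0.052,0.5],[-0.2025,-0.072,0.052,0.5]]
  hand: 0.094

```text
time_s: 18.45
position: [411.9, -206.0, 148.6]
ee_rot: [179.6, -0.4, -1.0]
ft_force: [0.5, 0.8, 0.7]
finger_gap: 94.2
```

```bash
python3 mv.py 413.5 -207 38.5 0
```

```text
t 18.45 pos [ 411.9 -206.   148.6] rot [179.6  -0.4  -1. ] F [0.5 0.8 0.7] gap 94.2
shift m [0.0009 0.0003 0.1101] roll -1.0 rows>= 2.6
```

Emit:
servo_tool:
  commands:
    - [[0.001,0,0.02,-1],[0.001,0,0.05,-1],[0.001,0,0.08,-1],[0.001,0,0.1,-1],[0.001,0,0.108,-1],[0.001,0,0.11,-1],[0.001,0,0.11,-1]]

```text
time_s: 19.03
position: [414.6, -207.0, 38.5]
ee_rot: [179.6, -0.4, 0.0]
ft_force: [-0.2, 0.3, -0.0]
finger_gap: 94.1
```

Emit:
servo_tool:
  commands:
    - [[0,0,0,0],[0,0,0,0],[0,0,0,0],[0,0,0,0],[0,0,0,0],[0,0,0,0],[0,0,0,0],[0,0,0,0]]
  hand: 0.04
  newtons: 20

```text
time_s: 19.7
position: [414.7, -207.3, 38.8]
ee_rot: [179.6, -0.4, 0.0]
ft_force: [-0.2, 0.3, 2.7]
finger_gap: 51.4
```

Emit:
servo_tool:
  commands:
    - [[0,0,-0.004,0],[0,0,-0.014,0],[0,0,-0.03,0],[0,0,-0.05,0],[0,0,-0.07,0],[0,0,-0.08,0],[0,0,-0.08,0]]

```text
time_s: 20.28
position: [415.3, -207.2, 121.2]
ee_rot: [179.5, -0.7, 0.0]
ft_force: [0.4, -0.6, -1.6]
finger_gap: 51.3
```

```bash
python3 mv.py 642 -47.2 120 0
python3 - <<'E'
from cell import ctrl
import cv2
a=ctrl.get_image("side")["img"][:,:,::-1][100:250,250:400]; cv2.imwrite("pics/s4.png",cv2.resize(a,None,fx=3.5,fy=3.5,interpolation=cv2.INTER_CUBIC))
E
```

```text
t 20.28 pos [ 415.3 -207.2  121.2] rot [179.5  -0.7   0. ] F [ 0.4 -0.6 -1.6] gap 51.3
shift m [ 0.2267 -0.16    0.0026] roll 0.01 rows>= 6.7
```

View pics/s4.png

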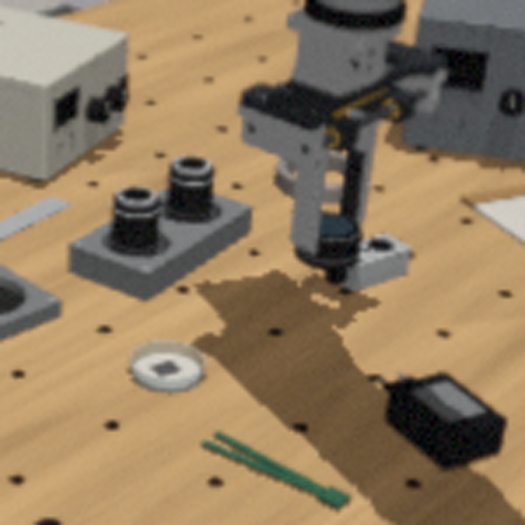

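Emit:
servo_tool:
  commands:
    - [[0.008,-0.006,0,0],[0.022,-0.016,0,0],[0.045,-0.032,0,0],[0.07,-0.049,0,0],[0.096,-0.068,0,0],[0.122,-0.086,0,0],[0.148,-0.104,0,0],[0.174,-0.123,0,0],[0.198,-0.14,0,0],[0.215,-0.152,0.001,0],[0.224,-0.158,0.002,0],[0.2265,-0.16,0.002,0],[0.2265,-0.16,0.002,0],[0.2265,-0.16,0.002,0]]

```text
time_s: 21.5
position: [639.6, -48.1, 118.5]
ee_rot: [179.5, -0.4, -0.1]
ft_force: [-0.2, -0.1, -1.4]
finger_gap: 51.4
```

```bash
python3 mv.py 642 -47.2 48 0
python3 - <<'E'
from cell import ctrl
import cv2
a=ctrl.get_image("side")["img"][:,:,::-1][100:250,180:330]; cv2.imwrite("pics/s5.png",cv2.resize(a,None,fx=3.5,fy=3.5,interpolation=cv2.INTER_CUBIC))
E
```

```text
t 21.5 pos [639.6 -48.1 118.5] rot [ 1.795e+02 -4.000e-01 -1.000e-01] F [-0.2 -0.1 -1.4] gap 51.4
shift m [ 0.0018 -0.0015  0.0705] roll -0.06 rows>= 1.7
```

View pics/s5.png

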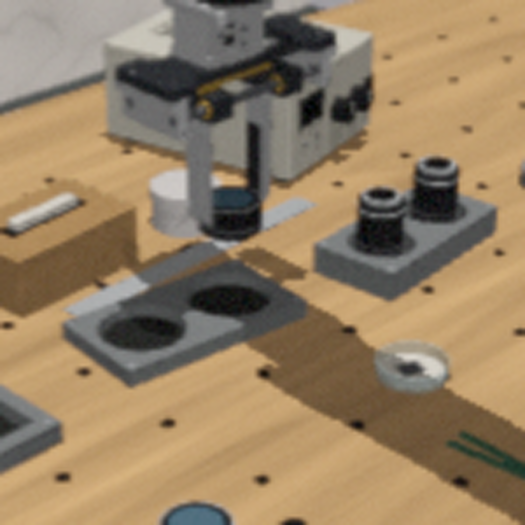

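Emit:
servo_tool:
  commands:
    - [[0.001,-0.001,0.01,0],[0.002,-0.0015,0.028,0],[0.002,-0.0015,0.046,0],[0.002,-0.0015,0.058,0],[0.002,-0.0015,0.065,0],[0.002,-0.0015,0.068,0],[0.002,-0.0015,0.07,0],[0.002,-0.0015,0.0705,0],[0.002,-0.0015,0.0705,0]]

```text
time_s: 22.3
position: [642.7, -47.7, 48.8]
ee_rot: [179.5, -0.5, -0.1]
ft_force: [0.1, -0.7, -1.8]
finger_gap: 51.3
```

Emit:
servo_tool:
  commands:
    - [[0,0,0.0005,0],[0,0,0.001,0],[0,0,0.0015,0],[0,0,0.002,0],[0,0,0.002,0]]

```text
time_s: 22.72
position: [642.7, -47.7, 46.9]
ee_rot: [179.5, -0.5, -0.1]
ft_force: [-0.8, 0.2, -1.7]
finger_gap: 51.4
```

Emit:
servo_tool:
  commands:
    - [[0,0,0.0005,0],[0,0,0.001,0],[0,0,0.0015,0],[0,0,0.002,0],[0,0,0.0025,0],[0,0,0.0025,0]]

```text
time_s: 23.22
position: [642.7, -47.7, 44.8]
ee_rot: [179.5, -0.5, -0.1]
ft_force: [-2.1, -0.1, 3.4]
finger_gap: 51.6
```

Contact at the expected height; release and lift.

Emit:
servo_tool:
  commands:
    - [[0,0,0.0002,0],[0,0,0.0002,0],[0,0,0,0],[0,0,0,0],[0,0,0,0],[0,0,0,0]]
  hand: 0.068

```text
time_s: 23.72
position: [642.8, -47.8, 44.8]
ee_rot: [179.5, -0.5, -0.1]
ft_force: [0.6, 0.8, -0.6]
finger_gap: 68.2
```

Emit:
servo_tool:
  commands:
    - [[0,0,-0.01,0],[0,0,-0.03,0],[0,0,-0.055,0],[0,0,-0.08,0],[0,0,-0.1,0],[0,0,-0.105,0]]

```text
time_s: 24.22
position: [644.2, -47.1, 154.2]
ee_rot: [179.5, -0.9, -0.1]
ft_force: [1.3, 0.1, -0.5]
finger_gap: 68.3
```

```bash
python3 mv.py 418 193 150 0
```

```text
t 24.22 pos [644.2 -47.1 154.2] rot [ 1.795e+02 -9.000e-01 -1.000e-01] F [ 1.3  0.1 -0.5] gap 68.3
shift m [-0.2267 -0.2396 -0.0017] roll -0.11 rows>= 7.9
```

Emit:
servo_tool:
  commands:
    - [[-0.01,-0.011,0,0],[-0.03,-0.032,0,0],[-0.055,-0.058,0,0],[-0.082,-0.087,0,0],[-0.109,-0.115,0,0],[-0.136,-0.144,0,0],[-0.163,-0.172,0,0],[-0.188,-0.199,0,0],[-0.21,-0.222,0,0],[-0.222,-0.235,0,0],[-0.2267,-0.2396,0,0],[-0.2267,-0.2396,0,0],[-0.2267,-0.2396,0,0]]
  hand: 0.094

```text
time_s: 25.3
position: [418.8, 192.3, 148.3]
ee_rot: [179.5, -1.0, -0.1]
ft_force: [0.3, 0.2, -0.0]
finger_gap: 93.8
```

```bash
python3 mv.py 418 193 38.5 0
```

```text
t 25.3 pos [418.8 192.3 148.3] rot [ 1.795e+02 -1.000e+00 -1.000e-01] F [ 0.3  0.2 -0. ] gap 93.8
shift m [-0.0027 -0.0018  0.1098] roll -0.13 rows>= 2.6
```

Emit:
servo_tool:
  commands:
    - [[-0.0025,-0.0015,0.02,0],[-0.0025,-0.0015,0.05,0],[-0.0025,-0.0015,0.08,0],[-0.0025,-0.0015,0.1,0],[-0.0025,-0.0015,0.108,0],[-0.0025,-0.0015,0.1098,0],[-0.0025,-0.0015,0.1098,0]]

```text
time_s: 25.88
position: [419.1, 191.3, 37.9]
ee_rot: [179.4, -1.0, -0.3]
ft_force: [-0.0, 0.1, 0.1]
finger_gap: 94.1
```

Emit:
servo_tool:
  commands:
    - [[0,0,0,0],[0,0,0,0],[0,0,0,0],[0,0,0,0],[0,0,0,0],[0,0,0,0],[0,0,0,0],[0,0,0,0]]
  hand: 0.04
  newtons: 20

```text
time_s: 26.55
position: [419.2, 191.4, 38.1]
ee_rot: [179.4, -1.0, -0.3]
ft_force: [-0.3, -0.5, 1.4]
finger_gap: 51.4
```

Emit:
servo_tool:
  commands:
    - [[0,0,-0.004,0],[0,0,-0.014,0],[0,0,-0.03,0],[0,0,-0.05,0],[0,0,-0.07,0],[0,0,-0.08,0],[0,0,-0.08,0]]

```text
time_s: 27.13
position: [419.0, 192.9, 120.6]
ee_rot: [179.5, -1.2, -0.3]
ft_force: [-0.1, 0.2, -1.0]
finger_gap: 51.4
```

```bash
python3 mv.py 650 40.4 120 0
```

```text
t 27.13 pos [419.  192.9 120.6] rot [179.5  -1.2  -0.3] F [-0.1  0.2 -1. ] gap 51.4
shift m [0.2317 0.1513 0.0068] roll -0.28 rows>= 6.6
```

Emit:
servo_tool:
  commands:
    - [[0.008,0.005,0,0],[0.024,0.016,0,0],[0.048,0.031,0.001,0],[0.074,0.048,0.002,0],[0.1,0.065,0.003,0],[0.126,0.082,0.004,0],[0.152,0.099,0.005,0],[0.178,0.116,0.006,0],[0.202,0.132,0.006,0],[0.22,0.144,0.006,0],[0.229,0.149,0.006,0],[0.2317,0.1513,0.006,0],[0.2317,0.1513,0.006,0],[0.2317,0.1513,0.006,0]]

```text
time_s: 28.3
position: [648.8, 40.6, 119.8]
ee_rot: [179.5, -1.1, -0.3]
ft_force: [0.6, 0.0, -1.1]
finger_gap: 51.4
```

```bash
python3 mv.py 650 40.4 47 0
python3 - <<'E'
from cell import ctrl
import cv2
a=ctrl.get_image("side")["img"][:,:,::-1][100:250,150:300]; cv2.imwrite("pics/s6.png",cv2.resize(a,None,fx=3.5,fy=3.5,interpolation=cv2.INTER_CUBIC))
E
```

```text
t 28.3 pos [648.8  40.6 119.8] rot [179.5  -1.1  -0.3] F [ 0.6  0.  -1.1] gap 51.4
shift m [-0.0001 -0.0003  0.0728] roll -0.28 rows>= 1.7
```

View pics/s6.png

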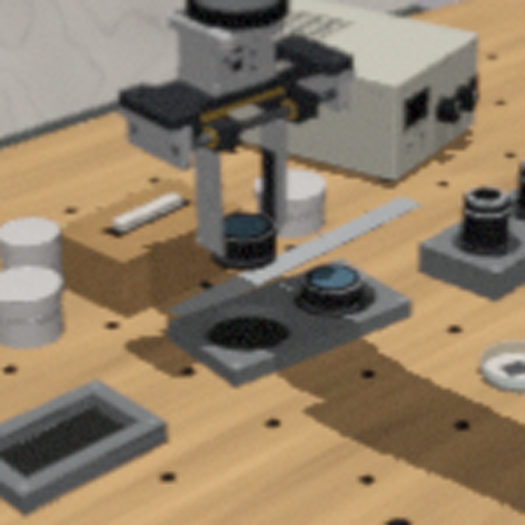

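Emit:
servo_tool:
  commands:
    - [[0,0,0.01,0],[0,0,0.028,0],[0,0,0.046,0],[0,0,0.058,0],[0,0,0.066,0],[0,0,0.07,0],[0,0,0.0715,0],[0,0,0.0725,0],[0,0,0.0725,0]]

```text
time_s: 29.1
position: [650.5, 40.7, 48.1]
ee_rot: [179.6, -1.1, -0.2]
ft_force: [-0.5, -0.5, -0.7]
finger_gap: 51.3
```

Emit:
servo_tool:
  commands:
    - [[0,0,0.0005,0],[0,0,0.001,0],[0,0,0.0015,0],[0,0,0.002,0],[0,0,0.002,0]]

```text
time_s: 29.52
position: [650.5, 40.7, 46.2]
ee_rot: [179.6, -1.1, -0.2]
ft_force: [-0.3, -0.5, -1.2]
finger_gap: 51.6
```

Emit:
servo_tool:
  commands:
    - [[0,0,0.0005,0],[0,0,0.001,0],[0,0,0.0015,0],[0,0,0.002,0],[0,0,0.0025,0],[0,0,0.0025,0]]

```text
time_s: 30.02
position: [650.6, 40.7, 44.2]
ee_rot: [179.6, -1.1, -0.2]
ft_force: [-1.7, -0.5, 3.5]
finger_gap: 51.3
```

Emit:
servo_tool:
  commands:
    - [[0,0,0.0002,0],[0,0,0.0002,0],[0,0,0,0],[0,0,0,0],[0,0,0,0],[0,0,0,0]]
  hand: 0.068

```text
time_s: 30.52
position: [650.6, 40.6, 44.1]
ee_rot: [179.6, -1.1, -0.2]
ft_force: [0.0, -0.2, -0.6]
finger_gap: 68.2
```

Emit:
servo_tool:
  commands:
    - [[0,0,-0.01,0],[0,0,-0.03,0],[0,0,-0.06,0],[0,0,-0.09,0],[0,0,-0.12,0],[0,0,-0.15,0],[0,0,-0.155,0]]

```text
time_s: 31.1
position: [650.7, 41.8, 205.6]
ee_rot: [179.6, -1.7, -0.2]
ft_force: [1.1, 0.2, -0.1]
finger_gap: 68.3
```

```bash
python3 - <<'E'
from h import *; from cell import ctrl
ims=[]
for n in ("top","side"):
    d=ctrl.get_image(n); r=ctrl.cut_out("clamp",d)
    im=d["img"][:,:,::-1].copy()
    for k in r[:2]:
        m=k["region"]; v,u=np.nonzero(m); x=unproj(d,(u.mean(),v.mean()),14)
        for y0 in (-.3,):
            q,f=fit(d,m,clampP,[x[0],x[1],y0],True); print(n,round(k["p"],2),np.round(q[:2],1),round(np.degrees(q[2]),1),round(f,3))
    big=cv2.resize(im,None,fx=8,fy=8,interpolation=cv2.INTER_CUBIC)
    q=[453.4,-337.6,np.radians(-14)]
    M=place(clampP,q); h=cv2.convexHull((proj(d,M)*8+4).astype(np.float32)).astype(int); cv2.polylines(big,[h],True,(0,0,255),1)
    c=(proj(d,[[453,-337,14]])[0]*8).astype(int); ims.append(big[c[1]-190:c[1]+190,c[0]-200:c[0]+200])
cv2.imwrite("pics/cl.png",np.hstack(ims))
E
python3 mv.py 453 -338 180 0
```

```text
top 0.69 [ 452.3 -334.5] -14.2 0.137
side 0.82 [ 455.6 -334.5] -9.9 0.026
t 31.3 pos [646.7  41.9 198.3] rot [179.6  -1.   -0.2] F [-0.2 -0.5 -0.7] gap 67.8
shift m [-0.1925  0.3806  0.0177] roll -0.23 rows>= 10.2
```

View pics/cl.png

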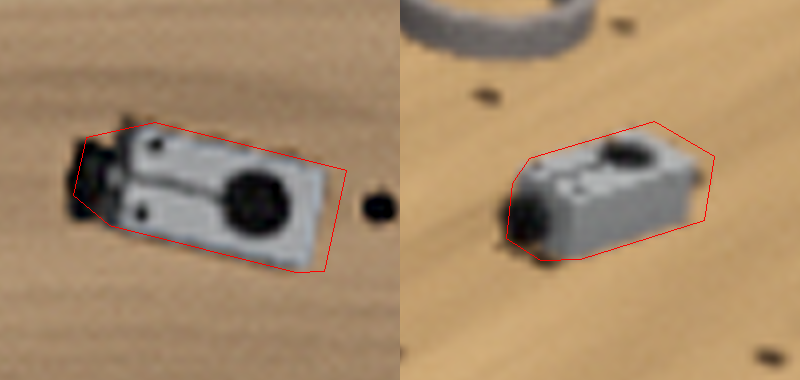

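Emit:
servo_tool:
  commands:
    - [[-0.008,0.016,0,-3],[-0.022,0.044,0.002,-8],[-0.038,0.076,0.003,-14],[-0.055,0.108,0.005,-20],[-0.072,0.141,0.006,-26],[-0.088,0.174,0.008,-32],[-0.105,0.207,0.009,-38],[-0.122,0.24,0.011,-44],[-0.138,0.272,0.013,-50],[-0.155,0.305,0.014,-56],[-0.17,0.336,0.016,-62],[-0.182,0.36,0.017,-68],[-0.19,0.375,0.018,-73],[-0.193,0.3816,0.018,-76],[-0.193,0.3816,0.018,-76],[-0.193,0.3816,0.018,-76],[-0.193,0.3816,0.018,-76]]
  hand: 0.074

```text
time_s: 32.72
position: [452.7, -337.6, 178.8]
ee_rot: [179.0, 0.1, 75.8]
ft_force: [-0.0, 0.5, -0.5]
finger_gap: 74.1
```

```bash
python3 mv.py 452.3 -339 70 76;python3 -c "
from cell import ctrl;print(ctrl.sense()['joints'].round(1))"
```

```text
t 32.72 pos [ 452.7 -337.6  178.8] rot [1.79e+02 1.00e-01 7.58e+01] F [-0.   0.5 -0.5] gap 74.1
shift m [-0.0013 -0.002   0.1088] roll -0.24 rows>= 2.6
[ 42.3  32.6 -12.4 104.7   9.5  42.7  10.6]
```

Emit:
servo_tool:
  commands:
    - [[-0.001,-0.002,0.02,0],[-0.001,-0.002,0.05,0],[-0.001,-0.002,0.08,0],[-0.001,-0.002,0.1,0],[-0.001,-0.002,0.108,0],[-0.001,-0.002,0.108,0]]

```text
time_s: 33.22
position: [451.9, -336.6, 68.9]
ee_rot: [179.2, -0.0, 75.9]
ft_force: [1.4, -0.2, 0.8]
finger_gap: 73.6
```

```bash
python3 mv.py 452.3 -339 39.5 76
python3 - <<'E'
from cell import ctrl
import cv2,numpy as np
a=ctrl.get_image("side")["img"][:,:,::-1][100:230,290:420]; b=ctrl.get_image("top")["img"][:,:,::-1][150:280,310:440]
cv2.imwrite("pics/s7.png",cv2.resize(np.hstack([a,b]),None,fx=3,fy=3,interpolation=cv2.INTER_CUBIC))
E
```

```text
t 33.22 pos [ 451.9 -336.6   68.9] rot [179.2  -0.   75.9] F [ 1.4 -0.2  0.8] gap 73.6
shift m [-0.0023  0.0005  0.0294] roll -0.14 rows>= 0.7
```

View pics/s7.png

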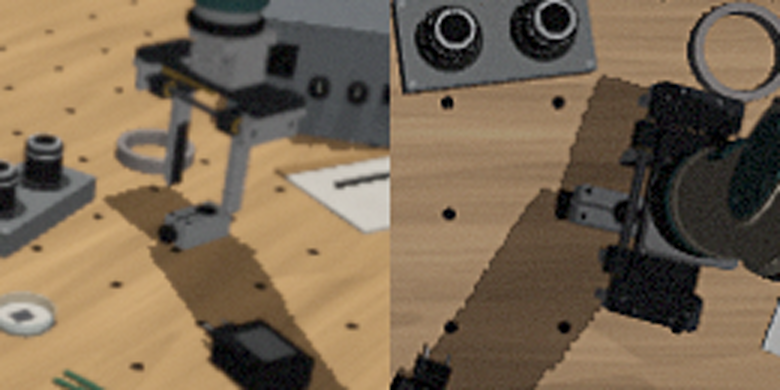

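Emit:
servo_tool:
  commands:
    - [[-0.001,0,0.01,0],[-0.001,0,0.021,0],[-0.001,0,0.0275,0],[-0.001,0,0.0294,0],[-0.001,0,0.0294,0],[-0.001,0,0.0294,0]]

```text
time_s: 33.82
position: [453.5, -339.3, 41.8]
ee_rot: [178.9, 0.1, 75.8]
ft_force: [0.1, 0.4, 0.7]
finger_gap: 74.3
```

Emit:
servo_tool:
  commands:
    - [[0,0,0,0],[0,0,0,0],[0,0,0,0],[0,0,0,0],[0,0,0,0],[0,0,0,0],[0,0,0,0],[0,0,0,0]]
  hand: 0.022
  newtons: 25

```text
time_s: 34.48
position: [453.2, -339.2, 41.8]
ee_rot: [179.0, 0.1, 75.8]
ft_force: [-1.2, 0.3, 2.0]
finger_gap: 33.6
```

Emit:
servo_tool:
  commands:
    - [[0,0,-0.004,0],[0,0,-0.014,0],[0,0,-0.03,0],[0,0,-0.055,0],[0,0,-0.08,0],[0,0,-0.1,0],[0,0,-0.11,0],[0,0,-0.112,0]]

```text
time_s: 35.15
position: [452.3, -339.4, 156.3]
ee_rot: [178.7, 0.2, 75.8]
ft_force: [0.4, 0.2, -1.9]
finger_gap: 33.8
```

```bash
python3 mv.py 625 231 150 91.8
python3 - <<'E'
from cell import ctrl
import cv2,numpy as np
a=ctrl.get_image("side")["img"][:,:,::-1][80:230,280:430]; b=ctrl.get_image("top")["img"][:,:,::-1][150:300,310:460]
cv2.imwrite("pics/s8.png",cv2.resize(np.hstack([a,b]),None,fx=2.6,fy=2.6,interpolation=cv2.INTER_CUBIC))
E
```

```text
t 35.15 pos [ 452.3 -339.4  156.3] rot [178.7   0.2  75.8] F [ 0.4  0.2 -1.9] gap 33.8
shift m [0.5953 0.0274 0.0053] roll -16.0 rows>= 14.3
```

View pics/s8.png

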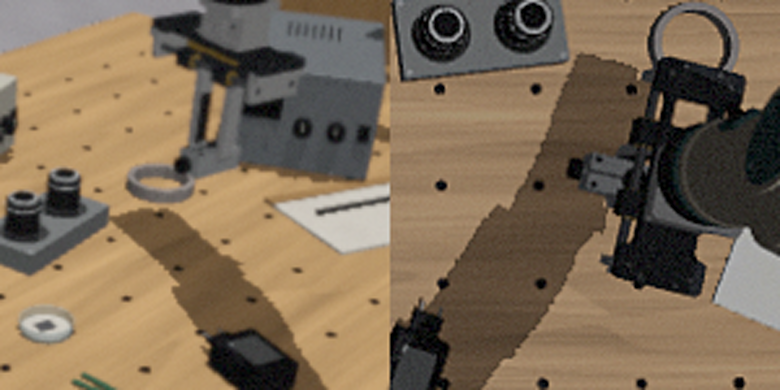

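Emit:
servo_tool:
  commands:
    - [[0.012,0,0,-1],[0.034,0.001,0,-2],[0.066,0.003,0,-3],[0.102,0.005,0,-4],[0.139,0.006,0.001,-5],[0.176,0.008,0.001,-6],[0.213,0.01,0.001,-7],[0.25,0.012,0.002,-8],[0.287,0.013,0.002,-9],[0.324,0.015,0.002,-10],[0.361,0.017,0.003,-11],[0.398,0.018,0.003,-12],[0.435,0.02,0.003,-13],[0.472,0.022,0.004,-14],[0.508,0.023,0.004,-15],[0.54,0.025,0.004,-16],[0.568,0.026,0.005,-16],[0.587,0.027,0.005,-16],[0.5953,0.0274,0.005,-16],[0.5953,0.0274,0.005,-16]]

```text
time_s: 36.92
position: [622.2, 235.0, 146.9]
ee_rot: [179.2, 0.3, 92.1]
ft_force: [-0.3, -0.8, -2.5]
finger_gap: 33.7
```

```bash
python3 mv.py 625 231 80 91.8
python3 - <<'E'
from cell import ctrl
import cv2,numpy as np
a=ctrl.get_image("side")["img"][:,:,::-1][120:270,100:250]; b=ctrl.get_image("top")["img"][:,:,::-1][90:240,90:240]
cv2.imwrite("pics/s9.png",cv2.resize(np.hstack([a,b]),None,fx=2.6,fy=2.6,interpolation=cv2.INTER_CUBIC))
E
```

```text
t 36.92 pos [622.2 235.  146.9] rot [179.2   0.3  92.1] F [-0.3 -0.8 -2.5] gap 33.7
shift m [-0.0037  0.0017  0.067 ] roll 0.26 rows>= 1.6
```

View pics/s9.png

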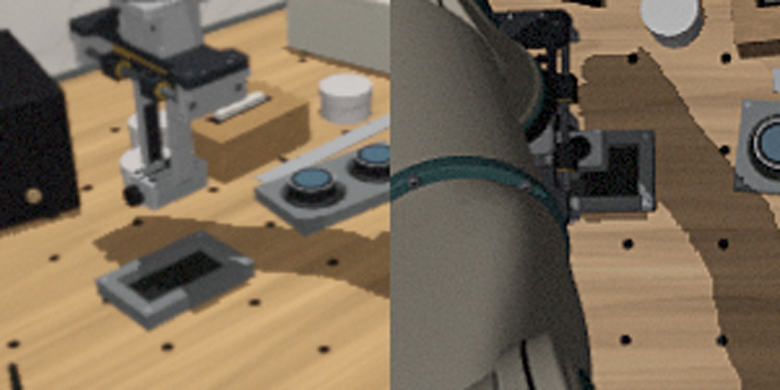

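Emit:
servo_tool:
  commands:
    - [[-0.001,0.001,0.01,0],[-0.003,0.002,0.028,0],[-0.0035,0.002,0.048,0],[-0.0035,0.002,0.062,0],[-0.0035,0.002,0.067,0],[-0.0035,0.002,0.067,0],[-0.0035,0.002,0.067,0]]

```text
time_s: 37.6
position: [626.0, 225.9, 80.6]
ee_rot: [179.1, 0.5, 91.8]
ft_force: [-0.4, -0.6, -1.4]
finger_gap: 34.0
```

```bash
python3 mv.py 625 231 50 91.8
python3 - <<'E'
from cell import ctrl
import cv2,numpy as np
a=ctrl.get_image("side")["img"][:,:,::-1][160:260,110:220]
cv2.imwrite("pics/s10.png",cv2.resize(a,None,fx=5,fy=5,interpolation=cv2.INTER_CUBIC))
E
```

```text
t 37.6 pos [626.  225.9  80.6] rot [179.1   0.5  91.8] F [-0.4 -0.6 -1.4] gap 34.0
shift m [ 0.0053 -0.0013  0.0305] roll -0.03 rows>= 0.7
```

View pics/s10.png

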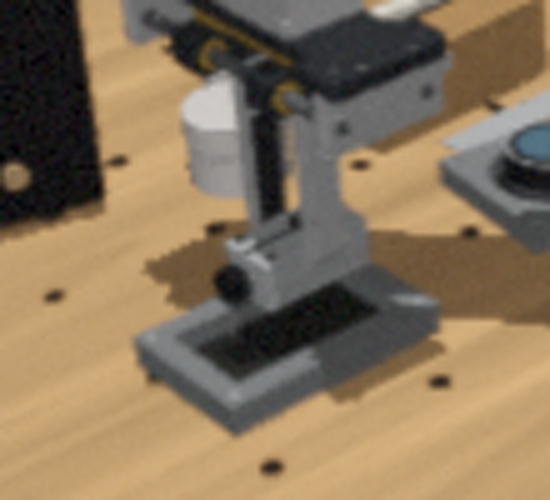

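Emit:
servo_tool:
  commands:
    - [[0.002,0,0.004,0],[0.005,-0.001,0.012,0],[0.0055,-0.001,0.02,0],[0.0055,-0.001,0.025,0],[0.0055,-0.001,0.028,0],[0.0055,-0.001,0.029,0],[0.0055,-0.001,0.0295,0],[0.0055,-0.001,0.0295,0]]

```text
time_s: 38.32
position: [625.8, 231.5, 51.6]
ee_rot: [179.1, 0.5, 91.8]
ft_force: [-1.0, -0.9, -2.4]
finger_gap: 33.7
```

Emit:
servo_tool:
  commands:
    - [[0,0,0.0005,0],[0,0,0.001,0],[0,0,0.0015,0],[0,0,0.0015,0]]

```text
time_s: 38.65
position: [625.9, 231.5, 50.3]
ee_rot: [179.1, 0.5, 91.8]
ft_force: [-0.7, -0.7, -1.4]
finger_gap: 33.4
```

Emit:
servo_tool:
  commands:
    - [[0,0,0.0005,0],[0,0,0.001,0],[0,0,0.0015,0],[0,0,0.002,0],[0,0,0.0025,0],[0,0,0.0025,0]]

```text
time_s: 39.15
position: [626.0, 231.4, 48.0]
ee_rot: [179.1, 0.5, 91.8]
ft_force: [-0.2, -1.1, 0.3]
finger_gap: 34.1
```

Emit:
servo_tool:
  commands:
    - [[0,0,0.0003,0],[0,0,0.0006,0],[0,0,0.0008,0],[0,0,0.0008,0]]

```text
time_s: 39.48
position: [625.9, 231.4, 47.9]
ee_rot: [179.1, 0.5, 91.8]
ft_force: [-2.5, -1.7, 5.6]
finger_gap: 33.7
```

Firm contact at the expected height; release.

Emit:
servo_tool:
  commands:
    - [[0,0,0,0],[0,0,0,0],[0,0,0,0],[0,0,0,0],[0,0,0,0],[0,0,0,0]]
  hand: 0.05

```text
time_s: 39.98
position: [626.0, 231.4, 47.8]
ee_rot: [179.1, 0.5, 91.8]
ft_force: [-0.3, 0.4, -0.3]
finger_gap: 49.8
```

Emit:
servo_tool:
  commands:
    - [[0,0,-0.01,0],[0,0,-0.03,0],[0,0,-0.06,0],[0,0,-0.09,0],[0,0,-0.12,0],[0,0,-0.15,0],[0,0,-0.17,0],[-0.03,0,-0.18,0],[-0.06,0,-0.18,0],[-0.1,0,-0.18,0],[-0.14,0,-0.18,0],[-0.18,0,-0.18,0],[-0.21,0.05,-0.18,0],[-0.23,0.09,-0.18,0],[-0.25,0.12,-0.18,0],[-0.25,0.14,-0.18,0],[-0.25,0.14,-0.18,0],[-0.25,0.14,-0.18,0]]

```text
time_s: 41.48
position: [771.0, -13.4, 231.1]
ee_rot: [179.1, 0.4, 91.7]
ft_force: [-0.5, 1.1, -0.8]
finger_gap: 49.8
```

Run:
```python
from h import *; from cell import ctrl
s=ctrl.sense(); print(s["time_s"],s["position"],s["ft_force"])
for n in ("top","side"):
    d=ctrl.get_image(n); a=d["img"][:,:,::-1]
    a=a[110:260,90:400] if n=="top" else a[130:270,120:390]
    cv2.imwrite(f"pics/f_{n}.png",cv2.resize(a,None,fx=2.5,fy=2.5,interpolation=cv2.INTER_CUBIC))
    for q in ["tube_1","lens_1","clamp","dish"]: print(n,q,*find(ctrl,q,d,z=0 if q=="dish" else 6,pmin=.5))
```

```text
41.4833 [771.00026655 -13.35886543 231.05923724] [-0.49213653  1.06858168 -0.7538393 ]
top tube_1 (0.7, array([ 611.7, -281.1]), np.float64(0.0), np.float64(0.003))
top lens_1 (0.72, array([635.4, 279.6]), np.float64(0.0), np.float64(0.73)) (0.58, array([649.6,  44.5]), np.float64(0.0), np.float64(0.088))
top clamp (0.78, array([624. , 237.3]), np.float64(0.1), np.float64(0.023))
top dish
side tube_1 (0.75, array([ 624.8, -292.5]), np.float64(0.0), np.float64(0.077)) (0.63, array([ 615.3, -206.5]), np.float64(0.0), np.float64(0.202))
side lens_1 (0.66, array([655. ,  40.7]), np.float64(0.0), np.float64(0.008)) (0.51, array([647.9, -48.6]), np.float64(0.0), np.float64(0.032))
side clamp (0.7, array([626.6, 231.8]), np.float64(186.8), np.float64(0.043))
side dish (0.55, array([468.6, -83.9]), np.float64(0.0), np.float64(0.02))
```

View pics/f_top.png

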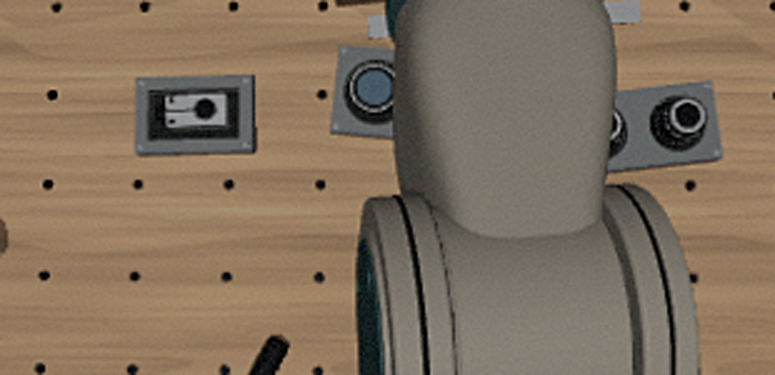

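View pics/f_side.png

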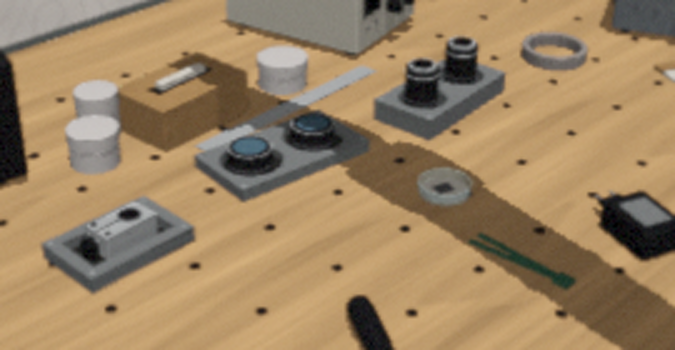

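```bash
python3 -c "
from cell import ctrl
print(ctrl.hand_in(), ctrl.sense()['time_s'])"
```

```text
the job is handed in; nothing more can be done
the job is handed in; nothing more can be done
```

All five parts are in their holders, and I handed the job in at about 42 s of the 115 s allowed. I did the tubes first, then the lenses, then the clamp. Each part was lowered until the wrist force showed it touching the floor, at most about 6 N and within 1 mm of the expected height, and only then released.

**Last checks:**
- **Tubes and lenses:** the final side picture shows both tubes upright in the deep wells and both lenses glass up, one to a well.
- **Clamp:** the final top and side pictures show it flat and lengthwise in its pocket.
- **Gripper:** it was open and clear of everything at hand-in.

**Checks that disagreed or fell short:**
- **Top view:** in the last top picture the arm hid one lens, most of one tube and the dish, so those rest on the side view and on the contact forces.
- **Shape fits:** some side-camera fits of the placed parts, mainly the tubes, were poor and up to about 15 mm off. Parts of them were hidden or in shadow, so I relied on the pictures and the contact heights.
- **Dish:** the side fit moved about 3 mm between the first and last pictures. The last picture had the dish in the arm's shadow, and nothing came near it, so I take that as measurement noise.

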